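# Stack and clip the two-tier lunch box

### The arm

A 6-joint arm with a two-finger parallel gripper is mounted at the origin on the work surface. World frame = base frame: x ahead of the robot, y to its left, z up, the work surface at z = 0. Lengths are in m, angles in rad, forces in N, time in s.
With the tool pointing down it reaches from about 0.35 to 0.85 m from the base axis. Payload 8.1 kg.
Tool frame: the origin (TCP) lies midway between the tips of the shut fingers; the grasp point (between the pads) lies r.grasp_offset behind it (r.grasp_offset is the distance from the TCP to the grasp point, in m); z points along the fingers, y is the line along which they close (so a half turn about z gives the same grasp; the last joint's range is limited). The gripper opens to 93 mm and grips with 3 to 60 N. Pads are 15 mm wide; open, the fingers measure 128 mm over their backs; the gripper's body (75 mm by 188 mm) begins 65 mm behind the grasp point.
Start: joints at [-1.35, 0.13, 1.488, -0, 1.523, -0.085], TCP at [0.181, -0.572, 0.219] pointing down, gripper open.
Joint ranges: [-2.96, 2.96], [-0.89, 2.26], [0.02, 2.5], [-1.34, 4.48], [0, 2.73], [-2.66, 2.66]. Speed limits (rad/s): [2.39, 2.39, 2.79, 3.14, 3.14, 3.14].

### API

Orientations are given as a 3x3 rotation matrix whose columns are the frame's x, y, z axes.
In Python, from plant import r gives the robot as it stands.
- The arm moves only by the shell command python3 -m creep 'ROWS'. ROWS is JSON, a list of rows, each a list of 3 entries, a list of its own where there are three numbers: the opening, from 0 (shut) to 1 (fully open), then the shift along the tool's x, y, z in m, then the turn about the tool's z in rad. A call has 1 to 8 rows; each row shifts and turns the commanded pose from where the row before left it, along the tool's axes as they then stand; what a row does not reach is not made up. A row lasts 1/8 s, in which the tool goes at most 62.5 mm and 10.7 degrees, less where a joint would pass 70% of its speed; a pose out of reach is approached as far as the arm can. A call with a gripper value outside its range is refused whole. The fingers move at their own pace and stop on an object; the grip force is fixed at half the most. Time passes only in rows, so rows that do not move let the fingers close. It gives the time, the measured TCP pose, the force, the opening and the grip force at its end, in the units of the state.
- r.observe(): the state, without advancing time (a new reading comes with each control period).
- r.snapshot(name): name is "scene" or "top" or "wrist"; returns a dict with "img" (480x640x3 uint8, blue, green, red), "mtx" (3x3 intrinsics, pixels), "dist_coeffs" ([k1, k2, p1, p2, k3] as OpenCV has them; the pictures are not rectified), "R" (3x3) and "t" (3): a world point X has camera coordinates R X + t; the wrist camera has in their place "hand_eye" (4x4, takes a point from camera to tool coordinates, whose origin is the TCP and whose axes are the flange's). Camera axes: x right, y down, z forward; pixel columns grow to the right and rows downward; lengths in m; the calibration is good to about 2 mm. A picture is of the moment at which its call begins: read the wrist's pose just before it. There is no depth.
- r.sign_off(): hands the job in; it is judged then, once.
The state is a dict: "clock": time; "joint_pos": joint angles; "dq": joint speeds; "tau": joint torques, N m; "ee_pos": TCP position; "ee_rot": TCP orientation; "wrist_force": force on the tool from outside, world axes, zero at the start; "torque": the same for the moment, N m; "width": finger opening in m; "finger_force": force on a finger pad.
Only numpy, scipy, OpenCV 4.12 (cv2) and the standard library are available. Lean on these libraries where they do the work, as an engineer would, in place of code of your own. Each camera call takes 0.05 s, during which the arm holds its last target. There are 200 camera calls.

### The job

Pack up the lunch box on the kitchen counter: set the loose upper tier down gently and squarely on the lower tier so that its foot drops fully inside the rim, let go of it, lift the wire bail over the orange keeper on top so that its bar lies in the keeper's groove, then press the orange lever all the way down past centre so that the latch holds tight. Leave the crockery, jars and other things around it where they are.

Things in the scene. Friction and masses are not known exactly. Their poses are not given: they have to be found in the camera images.
- lower_tier: Lower tier: white open box 94 (x) by 116 (y) by 66 mm high, walls 4 mm (inside 86 x 108), stuck fast to the counter. Origin: centre of its underside; z up. Its +x is the side where lever and bail stick out. Lever and bail arms stand 69 to 83 mm to either side of its centre (along y)
- upper_tier: Loose upper tier, 0.25 to 0.5 kg: blue closed box 94 (x) by 116 (y) mm, z 6 to 51 mm, on a grey foot 78 x 100, 6 mm deep (lowest 3 mm: 70 x 92). Origin: centre of the foot's underside. On top the orange keeper block, 26 (x) by 50 (y) mm, z 51 to 81 mm: pinch it across x to carry the tier. Same either way round. Seated, the foot is inside the rim (4 mm play each side), origin 60 mm above the lower tier's, x axes parallel
- keeper (a point): Where the hook bar's centre lies when hooked: middle of the groove along the keeper's top (along the tier's y, 14 mm wide, 8 mm deep, between two 6 mm lips), 4 mm above its floor and 4 mm below the top of its lips; 77 mm above the upper tier's origin
- latch_pivot (a point): Middle of the lever's hinge axis (which is parallel to the lower tier's y), 56 mm above the counter, in the middle of the lower tier
- lever (a joint): Lever angle, rad. 0: fully shut (pad points out to the lower tier's +x, 15 deg down); grows as the pad swings up, stop at 1.48. Dead centre is at about 0.31; below it the hooked bail pulls the lever shut. Friction holds it where it is left (about 1 N at the pad; 2 to 4 N press it shut with the bail hooked)
- lever_pad (a point): Centre of the upper face of the lever's orange pad, 20 (radial) x 80 (along the hinge axis) x 8 mm, 85 mm from the hinge axis. The lever is a steel wire U with its arms at both sides of the box. The bail hangs on the lever's two cranks, 28 mm from the hinge axis; crank direction = pad direction minus 93 deg (pad level and out: crank down; pad straight up: crank level and out)
- bail (a joint): Angle of the bail to the lever, rad, growing as the bail leans out. The angle of the bail above the level (0: pointing to +x of the lower tier; pi/2: upright) is 1.491 + lever - bail. Friction holds it where it is left
- bail_wire: The bail: steel wire frame 8 mm thick and 158 mm wide (along the lower tier's y); its arms run from the lever's cranks to the hook bar, 105 mm from the crank axis. Stretches a few mm on a stiff spring when the latch is tight. Its origin is on the crank axis, in the middle
- hook_bar (a point): Middle of the bail's hook bar, the 8 mm bar across it that has to lie in the keeper's groove. With the latch unhooked it clears the keeper's lips only when the lever is lifted to about 1.3 or more (it comes along when the bail is pulled up, 5 to 8 N)
- bail_grip (a point): Axle of the bail's orange pull tab, in its middle; parallel to the hook bar and 38 mm beyond it. The tab is 12 mm thick, 44 mm wide (along the lower tier's y) and 26 mm tall (18 below the axle, 8 above); it swivels freely and hangs upright by itself, so pinch it across its thickness from above and carry the bail by it. Thin stems stand 32 mm to each side of its middle
- canister: White ceramic jar, 84 mm diameter, 120 mm tall; bystander. Origin: centre of its underside
- mug: Blue mug, 80 mm diameter, 90 mm tall; bystander. Origin: centre of its underside
- bowl: White bowl, 130 mm diameter, 55 mm tall; bystander. Origin: centre of its underside
- jam_jar: Amber jar with red cap, 60 mm diameter, 90 mm tall; bystander. Origin: centre of its underside
- plate: White plate, 180 mm diameter, 20 mm tall; bystander. Origin: centre of its underside
- pepper: Dark wooden pepper mill, 44 mm diameter, 110 mm tall; bystander. Origin: centre of its underside
- spoon: Steel spoon lying on the counter; bystander. Origin: on it, at counter height

How it is judged:
By the outcome, as a careful person would: the job done as asked, in the order asked, and still so for the second after the job is handed in, with the robot touching nothing.
It also fails if it takes over 72 s, if anything falls off the work surface, if the arm or the gripper's body presses on something with over 40 N, if the wrist force passes 120 N, or if a joint passes its speed limit or range.

## Working session

There is one attempt and no reset: what is moved stays moved. The work goes in short steps, Python scripts to look and compute and a shell command to move; the robot and the scene stay as the last step left them, time stands still between calls to the robot, and variables do not carry over. Pictures are saved under pics/ and viewed, at most 10 in all, crops included, and the job is handed in when it is done.

```bash
ls; mkdir -p pics; python3 - <<'E'
from plant import r
import cv2,numpy as np,pickle
o=r.observe();print(o, r.grasp_offset)
d={}
for n in("scene","top"):
    s=r.snapshot(n);d[n]=s;cv2.imwrite(f"pics/{n}0.png",s["img"]);print(n,s["mtx"],s["dist_coeffs"],s["R"],s["t"])
pickle.dump(d,open("s0.pkl","wb"))
E
```

```text
pics
{'clock': 0.0, 'joint_pos': array([-1.35041584e+00,  1.31132728e-01,  1.48924473e+00, -3.27760399e-06,
        1.52300900e+00, -8.53791348e-02]), 'dq': array([ 0.0009041 , -0.00089564,  0.00125345,  0.00065998,  0.00053896,
        0.00186203]), 'tau': array([ 1.70281506e-03, -5.59839749e+01, -4.91755843e+01,  7.70665496e-02,
        3.60483024e-02, -1.83519123e-04]), 'ee_pos': array([ 0.18052041, -0.57161536,  0.21762341]), 'ee_rot': array([[ 9.53618550e-01,  3.01017448e-01, -3.95321055e-04],
       [ 3.01017671e-01, -9.53616957e-01,  1.74970028e-03],
       [ 1.49705453e-04, -1.78754527e-03, -9.99998391e-01]]), 'wrist_force': array([-0.0539446 ,  0.14027021,  0.88633731]), 'torque': array([ 0.01932744, -0.06376087,  0.00811296]), 'finger_force': 0.0, 'width': 0.0928124362248118} 0.0188
scene [[446.74390244   0.         321.14008103]
 [  0.         446.74390244 242.75344451]
 [  0.           0.           1.        ]] [-0.10018786  0.          0.          0.          0.        ] [[ 0.53607589  0.84408677  0.01183902]
 [ 0.52138775 -0.32003624 -0.791032  ]
 [-0.66391073  0.4302259  -0.61166021]] [-0.35365421 -0.2014768   1.59441092]
top [[526.91888811   0.         320.51194165]
 [  0.         526.91888811 236.11741124]
 [  0.           0.           1.        ]] [-0.07076979  0.          0.          0.          0.        ] [[-0.03679538 -0.99931493 -0.00397125]
 [-0.97655328  0.03680019 -0.21210713]
 [ 0.21210797 -0.00392643 -0.97723835]] [0.03094213 0.57522807 1.17088277]
```

View pics/scene0.png

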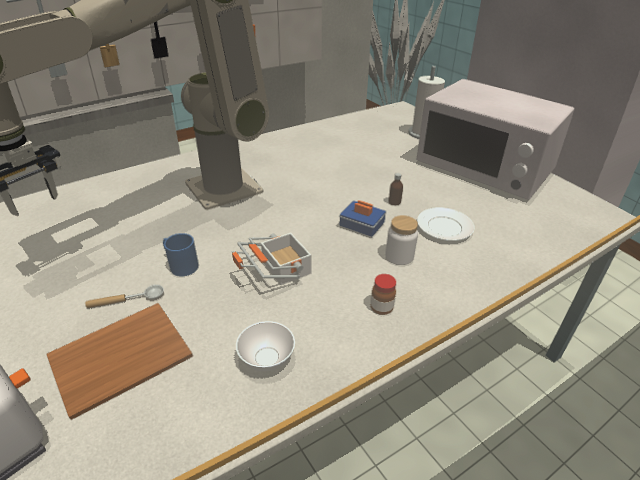

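View pics/top0.png

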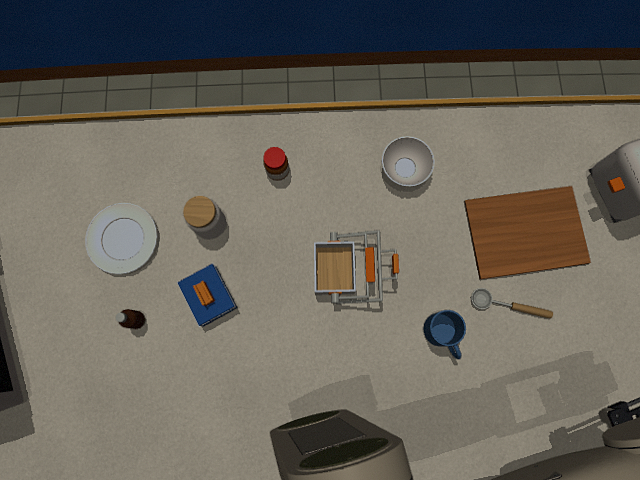

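The scene view shows the lower tier near (285,260), the blue tier near (362,217) and the mug, bowl and jars around them. In the top view the open tier is at about (335,267) with its lever pad at (370,265) and tab at (396,263), both to the right (world −y). The blue tier is at (207,294), with the canister (203,215) and pepper mill (130,319) nearby.

```bash
cat > h.py <<'E'
import cv2,numpy as np
def ray(s,px,ee=None):
    u=cv2.undistortPoints(np.array(px,float).reshape(-1,1,2),s["mtx"],np.array(s["dist_coeffs"]))[:,0]
    d=np.c_[u,np.ones(len(u))]
    if ee is None:
        R=np.array(s["R"]);return -R.T@np.array(s["t"]),d@R
    T=np.array(s["hand_eye"]);p,Q=ee
    return p+Q@T[:3,3],d@(Q@T[:3,:3]).T
def plane(s,px,z,ee=None):
    c,d=ray(s,px,ee);return c+d*((z-c[2])/d[:,2])[:,None]
def meet(r1,r2):  # nearest point of two rays, and gap
    (a,u),(b,v)=r1,r2;u=u/np.linalg.norm(u);v=v/np.linalg.norm(v)
    k=np.linalg.lstsq(np.c_[u,-v],b-a,rcond=None)[0];p,q=a+u*k[0],b+v*k[1]
    return (p+q)/2,np.linalg.norm(p-q)
def blobs(m,amin=30):
    cs,_=cv2.findContours(m.astype(np.uint8)*255,cv2.RETR_EXTERNAL,cv2.CHAIN_APPROX_NONE)
    return sorted([c for c in cs if cv2.contourArea(c)>amin],key=cv2.contourArea,reverse=True)
def hsv(im):return cv2.cvtColor(im,cv2.COLOR_BGR2HSV)
def orange(im):
    return cv2.inRange(hsv(im),(4,170,90),(14,255,255))>0
def blue(im):
    return cv2.inRange(hsv(im),(105,140,40),(125,255,255))>0
def rect(P):  # min area rect of plane points in mm
    (c,s,a)=cv2.minAreaRect((P[:,:2]*1000).astype(np.float32));return np.round(c,1),np.round(s,1),round(a,1)
E
python3 - <<'E'
from h import *;import pickle
d=pickle.load(open("s0.pkl","rb"))
for n in d:
    s=d[n];im=s["img"]
    for nm,m in(("or",orange(im)),("bl",blue(im))):
        for c in blobs(m,25):
            if cv2.contourArea(c)>5000:continue
            (x,y),_,_=cv2.minAreaRect(c);b=cv2.boundingRect(c)
            print(n,nm,round(x),round(y),b,cv2.contourArea(c))
s=d["top"];im=s["img"]
ins=cv2.inRange(hsv(im)[230:310,300:400],(8,70,90),(22,169,255))
for c in blobs(ins>0,200):
    print("wood",rect(plane(s,c[:,0]+[300,230],0.004)),rect(plane(s,c[:,0]+[300,230],.066)),cv2.boundingRect(c))
z=cv2.resize(im[215:345,165:415],None,fx=3.2,fy=3.2,interpolation=cv2.INTER_CUBIC);cv2.imwrite("pics/z0.png",z)
E
```

```text
scene or 19 378 (9, 369, 21, 19) 204.0
scene or 258 252 (250, 245, 17, 16) 66.0
top or 573 225 (556, 187, 34, 77) 266.5
top or 370 264 (365, 247, 10, 35) 250.0
top or 203 293 (193, 281, 18, 24) 163.0
top or 617 184 (610, 177, 15, 15) 127.0
top or 522 222 (509, 215, 29, 22) 83.0
top or 511 201 (500, 193, 21, 15) 61.5
top or 396 263 (393, 254, 6, 19) 48.5
top or 485 223 (469, 212, 32, 23) 48.5
top or 540 202 (522, 189, 33, 28) 38.0
top or 510 251 (503, 244, 16, 13) 34.5
top or 554 234 (533, 227, 43, 15) 34.5
top or 482 201 (466, 196, 33, 11) 34.5
top bl 205 294 (178, 264, 56, 62) 1818.0
wood (array([503.8, -20.5]), array([82.7, 92.8]), 87.8) (array([494.5, -18.8]), array([78.7, 88.3]), 87.8) (17, 21, 35, 39)
```

View pics/z0.png

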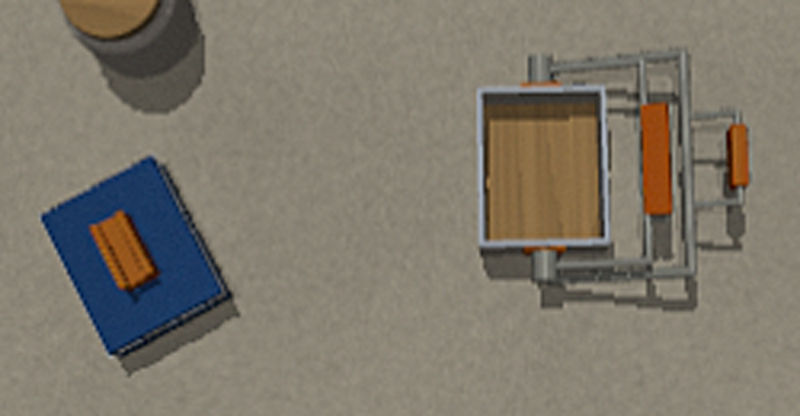

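The crop shows the blue tier top with corners (42,215), (153,157), (230,297), (115,353) and the keeper at (124,250). The rim corners are (478,87), (606,87), (609,247), (480,249). The pad is at (656,158), the hook bar at about x=687, and the tab at (738,155).

```bash
python3 - <<'E'
from h import *;import pickle
d=pickle.load(open("s0.pkl","rb"));s=d["top"]
def cr(p):return (np.array(p,float)+.5)/3.2-.5+[165,215]
def q(p,z):
    P=plane(s,cr(p),z)*1000;print(np.round(P[:,:2],0).tolist(),rect(P/1000),"edges",np.round(np.linalg.norm(P-np.roll(P,1,0),axis=1)))
q([(42,215),(153,157),(230,297),(115,353)],.051)
q([(90,224),(120,211),(159,279),(128,291)],.081)
q([(478,87),(606,87),(609,247),(480,249)],.066)
# pad / hook bar / tab at unknown heights; triangulate pad with scene orange
print(plane(s,cr([(656,158),(687,158),(738,155)]),.1))
E
```

```text
[[482.0, 346.0], [522.0, 265.0], [418.0, 209.0], [380.0, 292.0]] (array([449.7, 277.5]), array([121.5,  90.7]), 28.2) edges [115.  91. 118.  91.]
[[470.0, 303.0], [479.0, 282.0], [429.0, 254.0], [422.0, 276.0]] (array([449.8, 278.8]), array([59.7, 22.9]), 29.6) edges [56. 23. 57. 23.]
[[562.0, 25.0], [559.0, -68.0], [442.0, -64.0], [444.0, 28.0]] (array([502.1, -20.1]), array([ 93. , 117.9]), 88.7) edges [118.  93. 116.  92.]
[[ 0.49958823 -0.09800422  0.1       ]
 [ 0.49875779 -0.11971691  0.1       ]
 [ 0.49950747 -0.15561318  0.1       ]]
```

```bash
python3 -m creep '[[1,[0.047,-0.023,0],0],[1,[0.047,-0.023,0],0],[1,[0.047,-0.023,0],0],[1,[0.047,-0.023,0],0],[1,[0.047,-0.023,0],0],[1,[0.047,-0.023,0],0],[1,[0.047,-0.023,0],0],[1,[0.047,-0.024,0],0]]'
python3 -m creep '[[1,[0.014,-0.054,0],-0.1],[1,[0.008,-0.054,0],-0.095],[1,[0.003,-0.056,0],0],[1,[0.003,-0.056,0],0],[1,[0.003,-0.056,0],0],[1,[0.003,-0.056,0],0],[1,[0.003,-0.056,0],0],[1,[0.003,-0.056,0],0]]'
cat >> h.py <<'E'
def to(o,xy,ang=None,z=None):
    """tool-frame shift from pose o to xy (m), TCP z, and the tool-z turn that brings tool y to ang (deg, mod 180)"""
    R=o["ee_rot"];t=np.array([*xy,o["ee_pos"][2] if z is None else z])
    print("shift",np.round(R.T@(t-o["ee_pos"]),4),end=" ")
    a=np.degrees(np.arctan2(R[1,1],R[0,1]))
    if ang is not None:print("tool y",round(a,1),"turn",round(-np.radians((ang-a+90)%180-90),3))
E
python3 -c "
from h import *;from plant import r
o=r.observe();print(o['clock'],o['ee_pos'],o['joint_pos']);to(o,(.45,.278),-61.3);s=r.snapshot('wrist');print(s['hand_eye'],s['mtx'])"
```

```text
clock: 1.1
ee_pos: [0.4844, -0.2811, 0.2182]
ee_rot: [[0.954, 0.301, -0.0], [0.301, -0.954, 0.0], [-0.0, -0.0, -1.0]]
wrist_force: [0.9, -1.4, 0.1]
width: 0.093
finger_force: 0.0
clock: 2.1
ee_pos: [0.3199, 0.1306, 0.2185]
ee_rot: [[0.878, 0.48, 0.0], [0.48, -0.878, 0.0], [0.0, -0.0, -1.0]]
wrist_force: [0.8, 0.2, 0.8]
width: 0.0934
finger_force: 0.0
2.1 [0.31994946 0.13057779 0.2184566 ] [ 2.38641712e-01 -6.20996304e-01  2.12113187e+00  1.23703881e-04
  1.64108722e+00  1.30931520e+00]
shift [ 1.848e-01 -6.700e-02  1.000e-04] tool y -61.3 turn -0.001
[[ 6.11904829e-04 -9.60710067e-01 -2.77553226e-01  7.69938299e-02]
 [ 9.99999593e-01  4.03652299e-04  8.07455047e-04  6.41288999e-04]
 [-6.63695195e-04 -2.77553607e-01  9.60709922e-01 -1.65007172e-01]
 [ 0.00000000e+00  0.00000000e+00  0.00000000e+00  1.00000000e+00]] [[364.89136718   0.         324.17431163]
 [  0.         364.89136718 240.90534074]
 [  0.           0.           1.        ]]
```

```bash
python3 -m creep '[[1,[0.046,-0.0165,0],0],[1,[0.046,-0.0165,0],0],[1,[0.046,-0.017,0],0],[1,[0.046,-0.017,0],0],[1,[0,0,0],0]]'
python3 - <<'E'
from h import *;from plant import r;import pickle
o=r.observe();s=r.snapshot('wrist');cv2.imwrite('pics/w1.png',s['img']);pickle.dump((o,s),open('w1.pkl','wb'))
ee=(o['ee_pos'],o['ee_rot'])
for c in blobs(orange(s['img']),60):print('or',cv2.boundingRect(c),rect(plane(s,c[:,0],.081,ee)))
for c in blobs(blue(s['img']),500):print('bl',cv2.boundingRect(c),rect(plane(s,c[:,0],.051,ee)))
print(o['ee_pos'])
E
```

```text
clock: 2.78
ee_pos: [0.4508, 0.2776, 0.216]
ee_rot: [[0.876, 0.482, -0.004], [0.482, -0.876, -0.002], [-0.004, -0.0, -1.0]]
wrist_force: [-0.6, -0.1, 0.2]
width: 0.093
finger_force: 0.0
or (305, 195, 30, 59) (array([452.9, 282.4]), array([50.3, 24.4]), 28.0)
[0.45080108 0.27763526 0.2159616 ]
```

View pics/w1.png

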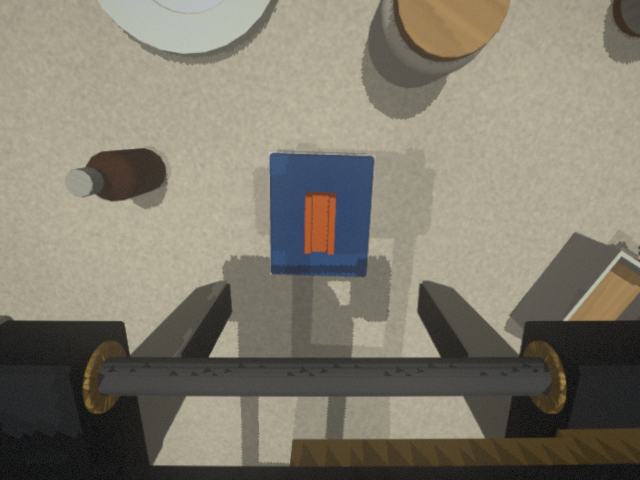

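The wrist view shows the blue tier squarely below, top corners (271,153), (373,155) and the keeper at (320,224). The jars are clear of the fingers. The keeper measures 50.3 × 24.4 mm against 50 × 26, so I'm going down on it.

```bash
python3 -c "
from h import *;from plant import r
to(r.observe(),(.4525,.2815),-61.8,.056)"
python3 -m creep '[[1,[0.003,-0.002,0.04],0.009],[1,[0,0,0.055],0],[1,[0,0,0.045],0],[1,[0,0,0.015],0],[1,[0,0,0.004],0],[1,[0,0,0],0]]'
python3 -m creep '[[0,[0,0,0],0],[0,[0,0,0],0],[0,[0,0,0],0],[0,[0,0,0],0],[0,[0,0,0],0],[0,[0,0,0],0]]'
```

```text
shift [ 0.0051 -0.0032  0.1607] tool y -61.2 turn 0.01
clock: 3.58
ee_pos: [0.4533, 0.28, 0.0617]
ee_rot: [[0.882, 0.472, 0.003], [0.472, -0.882, 0.001], [0.003, 0.0, -1.0]]
wrist_force: [-0.1, -0.1, 0.4]
width: 0.0933
finger_force: 0.0
clock: 4.32
ee_pos: [0.452, 0.2796, 0.0595]
ee_rot: [[0.881, 0.472, -0.0], [0.472, -0.881, -0.0], [-0.0, -0.0, -1.0]]
wrist_force: [-0.3, -0.2, -0.2]
width: 0.0374
finger_force: 0.0
```

```bash
python3 -m creep '[[0,[0,0,0.003],0],[0,[0,0,0],0],[0,[0,0,0],0],[0,[0,0,0],0]]'
python3 -m creep '[[0,[0,0,-0.02],0],[0,[0,0,-0.05],0],[0,[0,0,-0.05],0],[0,[0,0,-0.03],0]]'
python3 -c "
from h import *;from plant import r
to(r.observe(),(.5021,-.0201),-91.5)"
```

```text
clock: 4.82
ee_pos: [0.4519, 0.2795, 0.0565]
ee_rot: [[0.881, 0.472, -0.0], [0.472, -0.881, -0.0], [-0.0, 0.0, -1.0]]
wrist_force: [0.1, -0.1, -0.8]
width: 0.0257
finger_force: 30.0
clock: 5.32
ee_pos: [0.4526, 0.2798, 0.2093]
ee_rot: [[0.882, 0.472, 0.002], [0.472, -0.882, 0.001], [0.002, 0.0, -1.0]]
wrist_force: [0.5, 0.2, -2.2]
width: 0.0258
finger_force: 30.0
shift [-9.790e-02  2.877e-01 -1.000e-04] tool y -61.8 turn 0.518
```

```bash
python3 -m creep '[[0,[-0.007,0.035,0],0],[0,[-0.011,0.045,0],0],[0,[-0.011,0.045,0],0],[0,[0,0.03,0],0],[0,[0,0,0],0.173],[0,[0,0,0],0.173],[0,[0,0,0],0.172],[0,[0,0,0],0]]'
python3 - <<'E'
from h import *;from plant import r;import pickle
o=r.observe();s=r.snapshot('wrist');cv2.imwrite('pics/w2.png',s['img']);pickle.dump((o,s),open('w2.pkl','wb'))
t=r.snapshot('top');cv2.imwrite('pics/t2.png',t['img']);pickle.dump(t,open('t2.pkl','wb'))
E
```

```text
clock: 6.32
ee_pos: [0.4992, 0.1291, 0.206]
ee_rot: [[1.0, -0.025, -0.001], [-0.025, -1.0, -0.0], [-0.001, 0.0, -1.0]]
wrist_force: [0.4, -0.0, -2.6]
width: 0.0261
finger_force: 30.0
```

View pics/w2.png

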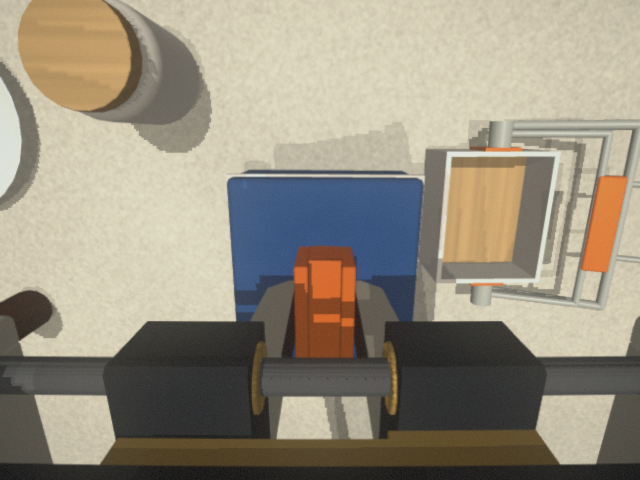

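The wrist view shows the open tier's rim corners at about (442,150), (560,151), (541,285), (436,281). The pad is at (604,223), and the held blue tier's top far edge runs (229,178) to (422,178).

```bash
python3 - <<'E'
from h import *;import pickle
o,s=pickle.load(open('w2.pkl','rb'));ee=(o['ee_pos'],o['ee_rot']);print(ee[0])
P=plane(s,[(442,150),(560,151),(541,285),(436,281)],.066,ee);print(np.round(P*1000,1)[:,:2].tolist(),rect(P))
print(np.round(np.linalg.norm(P-np.roll(P,1,0),axis=1)*1000))
zt=o['ee_pos'][2]-.0565+.051
P=plane(s,[(229,178),(422,178)],zt,ee);print(np.round(P*1000,1)[:,:2].tolist())
for c in blobs(orange(s['img']),200):print('or',cv2.boundingRect(c))
P=plane(s,[(309,261),(342,261)],zt+.030,ee);print(np.round(P*1000,1))
# refine: upscale crop of rim for both cams
t=pickle.load(open('t2.pkl','rb'))
a=cv2.resize(s['img'][120:320,410:640],None,fx=2.4,fy=2.4,interpolation=cv2.INTER_CUBIC)
b=cv2.resize(t['img'][225:310,215:420],None,fx=3.9,fy=3.9,interpolation=cv2.INTER_CUBIC)
# white rim edge fits by threshold
for im,z,s_,e,roi in((s['img'],.066,s,ee,(425,140,575,295)),):
    x0,y0,x1,y1=roi;h=hsv(im)[y0:y1,x0:x1];m=(h[...,1]<25)&(h[...,2]>185)
    for c in blobs(m,20):print('rim',cv2.boundingRect(c),rect(plane(s_,c[:,0]+[x0,y0],z,e)))
cv2.imwrite('pics/a.png',a);cv2.imwrite('pics/b.png',b)
E
```

```text
[0.49916724 0.12905693 0.20600375]
[[562.9, 30.6], [560.1, -66.6], [441.7, -67.5], [448.2, 28.6]] (array([502.3, -18.4]), array([121.9,  97.2]), 0.4)
[115.  97. 118.  96.]
[[558.8, 170.9], [556.6, 81.4]]
or (294, 248, 61, 109)
or (582, 176, 45, 96)
[[527.6 133.7 230.5]
 [527.3 120.2 230.5]]
rim (21, 11, 115, 132) (array([503.3, -19.1]), array([ 93.9, 115.4]), 88.9)
rim (13, 75, 8, 44) (array([489.4,  25.4]), array([ 3.3, 38.8]), 85.4)
rim (56, 147, 8, 8) (array([437.7, -16.5]), array([6.6, 6.9]), 88.4)
rim (74, 0, 7, 6) (array([567.8, -18.1]), array([5.1, 3.9]), 88.9)
```

View pics/a.png

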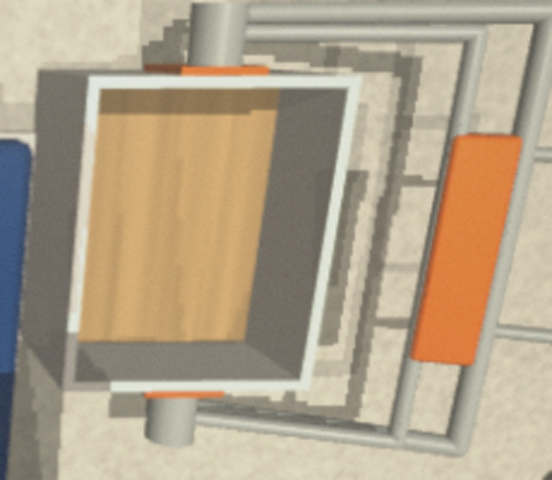

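Rim measurements agree: top (502,−20) and wrist (503,−19), with size 94 × 115 mm. Moving over it and part-way down.

```bash
python3 -m creep '[[0,[0.001,0.03,0],0],[0,[-0.001,0.045,0],0],[0,[-0.001,0.045,0],0],[0,[0,0.028,0],-0.003],[0,[0,0,0.02],0],[0,[0,0,0.02],0],[0,[0,0,0],0],[0,[0,0,0],0]]'
python3 - <<'E'
from h import *;from plant import r;import pickle
o=r.observe();print(o['ee_pos']);to(o,(.502,-.0196),-91.2)
s=r.snapshot('wrist');t=r.snapshot('top');ee=(o['ee_pos'],o['ee_rot']);pickle.dump((o,s,t),open('w3.pkl','wb'))
a=s['img'][100:340,180:500];b=cv2.resize(t['img'][225:325,300:433],None,fx=2.4,fy=2.4,interpolation=cv2.INTER_CUBIC)
cv2.imwrite('pics/w3.png',np.hstack([a,b[:240,:320]]))
E
```

```text
clock: 7.42
ee_pos: [0.4951, -0.0185, 0.1674]
ee_rot: [[1.0, -0.022, 0.001], [-0.022, -1.0, -0.0], [0.001, 0.0, -1.0]]
wrist_force: [-0.5, -0.8, -2.4]
width: 0.0259
finger_force: 30.0
[ 0.49506655 -0.01854767  0.16739911]
shift [0.007  0.0009 0.    ] tool y -91.2 turn -0.001
```

View pics/w3.png

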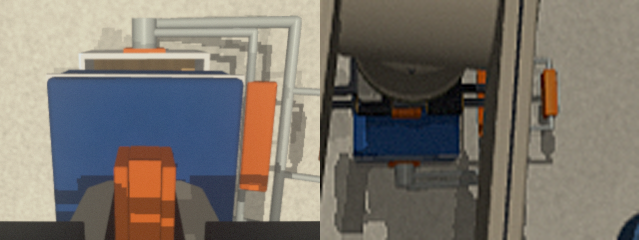

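The left half shows the held tier over the box, sitting a few mm short along tool x, with the rim still peeking out at the top. The right half is the top view, partly hidden by the arm. I'll shift 7 mm and lower.

```bash
python3 -m creep '[[0,[0.007,0.001,0],0],[0,[0,0,0.02],0],[0,[0,0,0.017],0],[0,[0,0,0.002],0],[0,[0,0,0],0]]'
python3 -c "
from h import *;from plant import r
to(r.observe(),(.502,-.0196),-91.2,.1165)"
```

```text
clock: 8.15
ee_pos: [0.5018, -0.0198, 0.1277]
ee_rot: [[1.0, -0.023, -0.0], [-0.023, -1.0, 0.0], [-0.0, -0.0, -1.0]]
wrist_force: [0.2, 0.0, -2.2]
width: 0.0257
finger_force: 30.0
shift [ 0.0002 -0.0002  0.0112] tool y -91.3 turn -0.002
```

```bash
python3 -m creep '[[0,[0,0,0.004],0],[0,[0,0,0.002],0],[0,[0,0,0.001],0],[0,[0,0,0],0]]'; python3 -m creep '[[0,[0,0,0.001],0],[0,[0,0,0.001],0],[0,[0,0,0.001],0],[0,[0,0,0],0]]'
```

```text
clock: 8.65
ee_pos: [0.5017, -0.0198, 0.1207]
ee_rot: [[1.0, -0.023, 0.0], [-0.023, -1.0, 0.0], [0.0, -0.0, -1.0]]
wrist_force: [0.3, 0.5, -3.7]
width: 0.0257
finger_force: 30.0
clock: 9.15
ee_pos: [0.5016, -0.0198, 0.1175]
ee_rot: [[1.0, -0.023, -0.0], [-0.023, -1.0, 0.0], [-0.0, -0.0, -1.0]]
wrist_force: [-0.5, 0.4, -2.0]
width: 0.0259
finger_force: 30.0
```

```bash
python3 -m creep '[[0,[0,0,0.0005],0],[0,[0,0,0.0005],0],[0,[0,0,0.0005],0],[0,[0,0,0],0]]'
```

```text
clock: 9.65
ee_pos: [0.5018, -0.0198, 0.1164]
ee_rot: [[1.0, -0.023, 0.0], [-0.023, -1.0, -0.0], [0.0, 0.0, -1.0]]
wrist_force: [-1.9, -0.8, 2.1]
width: 0.0261
finger_force: 30.0
```

```bash
python3 -m creep '[[0.55,[0,0,0],0],[0.55,[0,0,0],0],[0.55,[0,0,0],0],[0.55,[0,0,-0.01],0],[0.55,[0,0,-0.04],0],[0.55,[0,0,-0.05],0],[0.55,[0,0,-0.04],0],[0.55,[0,0,0],0]]'
python3 - <<'E'
from h import *;from plant import r;import pickle
d=pickle.load(open('s0.pkl','rb'));s,t=d['scene'],d['top'];im=s['img']
m=cv2.inRange(hsv(im),(2,110,70),(16,255,255))>0
for c in blobs(m[235:300,225:310],8):
    b=cv2.boundingRect(c);print((b[0]+225,b[1]+235,*b[2:]),cv2.minAreaRect(c)[0])
    p=np.array(cv2.minAreaRect(c)[0])+[225,235]
    for q in((370,264),(395.5,263)):print(meet(ray(s,p),ray(t,q)))
o=r.observe();w=r.snapshot('wrist');cv2.imwrite('pics/w4.png',w['img']);pickle.dump((o,w,r.snapshot('scene')),open('w4.pkl','wb'))
E
```

```text
clock: 10.65
ee_pos: [0.504, -0.0201, 0.2614]
ee_rot: [[1.0, -0.023, 0.008], [-0.023, -1.0, -0.001], [0.008, 0.001, -1.0]]
wrist_force: [-1.0, -0.4, -0.6]
width: 0.051
finger_force: 0.0
(249, 244, 19, 18) (32.4878044128418, 17.109756469726562)Traceback (most recent call last):
  File "<stdin>", line 7, in <module>
  File "h.py", line 13, in meet
    k=np.linalg.lstsq(np.c_[u,-v],b-a,rcond=None)[0];p,q=a+u*k[0],b+v*k[1]
      ~~~~~~~~~~~~~~~^^^^^^^^^^^^^^^^^^^^^^^^^^^^
    raise LinAlgError('Incompatible dimensions')
numpy.linalg.LinAlgError: Incompatible dimensions
```

```bash
sed -i 's/(a,u),(b,v)=r1,r2;/(a,u),(b,v)=r1,r2;u=np.ravel(u);v=np.ravel(v);/' h.py
python3 -m creep '[[0.8,[0,0.045,0],0],[0.8,[0,0.05,0],0],[0.8,[0,0.03,0],0],[0.8,[0,0,0],0]]'
python3 - <<'E'
from h import *;from plant import r;import pickle
d=pickle.load(open('s0.pkl','rb'));s,t=d['scene'],d['top'];im=s['img']
m=cv2.inRange(hsv(im),(2,110,70),(16,255,255))>0
for c in blobs(m[235:300,225:310],3):
    p=np.array(cv2.minAreaRect(c)[0])+[225,235];print(p,cv2.boundingRect(c))
    for q in((370,264),(395.5,263)):print(meet(ray(s,p),ray(t,q)))
o=r.observe();w=r.snapshot('wrist');cv2.imwrite('pics/w4.png',w['img']);pickle.dump((o,w,r.snapshot('scene')),open('w4.pkl','wb'))
for c in blobs(orange(w['img']),60):print('or',cv2.boundingRect(c),cv2.minAreaRect(c))
E
```

```text
clock: 11.15
ee_pos: [0.4982, -0.1464, 0.2553]
ee_rot: [[1.0, -0.026, -0.001], [-0.026, -1.0, 0.0], [-0.001, -0.0, -1.0]]
wrist_force: [-0.5, 0.1, 0.0]
width: 0.0744
finger_force: 0.0
[257.48780441 252.10975647] (24, 9, 19, 18)
(array([ 0.50225443, -0.09940886,  0.08556301]), np.float64(0.001677525556427266))
(array([ 0.51037301, -0.13098399,  0.10397111]), np.float64(0.05394721065665955))
[237.42307663 259.88461685] (7, 17, 11, 17)
(array([ 0.49548833, -0.12605586,  0.06908883]), np.float64(0.051788597763436715))
(array([ 0.50260702, -0.15722318,  0.0845869 ]), np.float64(0.0024657794881155705))
[293.5 270. ] (67, 33, 4, 5)
(array([ 0.53357629, -0.06411298,  0.02914175]), np.float64(0.09466982858434068))
(array([ 0.54342305, -0.09889005,  0.05624795]), np.float64(0.1468183625289789))
[292.75000763 262.25      ] (66, 26, 5, 4)
(array([ 0.52942867, -0.06246278,  0.05262174]), np.float64(0.09316497884958688))
(array([ 0.53914724, -0.09661339,  0.07840091]), np.float64(0.1443944571956041))
or (263, 177, 22, 82) ((273.5669860839844, 217.47422790527344), (81.64297485351562, 19.162033081054688), 87.39744567871094)
or (158, 202, 27, 62) ((171.32876586914062, 232.623291015625), (63.07258224487305, 20.832271575927734), 83.9909896850586)
or (330, 197, 11, 46) ((334.9999694824219, 219.5), (9.999998092651367, 44.99999237060547), 0.0)
or (148, 205, 13, 59) ((154.05076599121094, 233.9929962158203), (59.09568786621094, 6.387799263000488), 82.14668273925781)
```

View pics/w4.png

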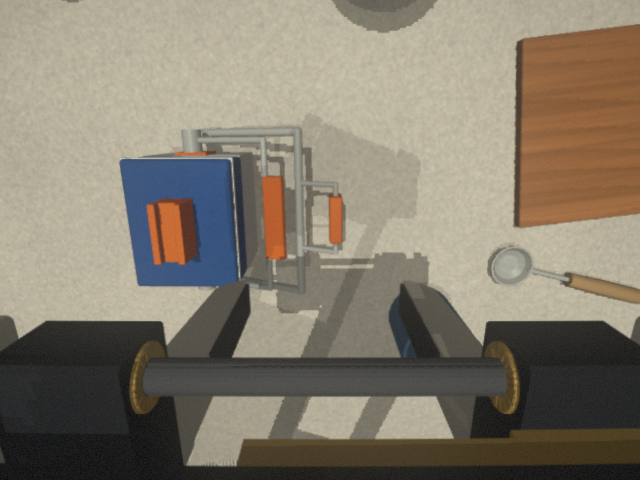

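The view shows the blue tier sitting on the lower tier, pad at (273,217), bail bar at x≈299 and tab at (335,220), with its stems above and below. I'll compute the tab axle position.

```bash
python3 - <<'E'
from h import *;import pickle
o,w,sc=pickle.load(open('w4.pkl','rb'));ee=(o['ee_pos'],o['ee_rot']);d=pickle.load(open('s0.pkl','rb'));t=d['top']
rw=ray(w,(335.5,219.5),ee)
m=cv2.inRange(hsv(sc['img']),(2,110,70),(16,255,255))>0
for c in blobs(m[220:300,215:330],5):print(cv2.boundingRect(c),np.array(cv2.minAreaRect(c)[0])+[215,220])
print('w-top',meet(rw,ray(t,(395.5,263))),'w-scene',meet(rw,ray(d['scene'],(237.4,259.9))))
print('cams',rw[0],ray(t,(1,1))[0])
for z in(.08,.09,.1):print(z,plane(w,[(335.5,219.5),(273.5,217.5)],z,ee).round(4)[:,:2].tolist(),plane(t,[(395.5,263),(370,264)],z).round(4)[:,:2].tolist())
# tier seating: blue top edges in wrist at z .111
for c in blobs(blue(w['img']),1000):print('bl',rect(plane(w,c[:,0],.111,ee)))
c=np.array([(122,158),(232,160),(240,284),(137,286)]);print(rect(plane(w,c,.111,ee)))
E
```

```text
(61, 1, 16, 20) [284.13461304 230.67307758]
(34, 24, 19, 19) [257.48000336 252.1400032 ]
(17, 32, 11, 17) [237.42307663 259.88461304]
(77, 48, 4, 5) [293.5 270. ]
w-top (array([ 0.50088264, -0.157517  ,  0.09210781]), np.float64(0.0005081174155544528)) w-scene (array([ 0.49920303, -0.15653138,  0.08190762]), np.float64(0.00329715952668449))
cams [ 0.57573286 -0.14928118  0.42018132] [0.31452582 0.01434982 1.2663644 ]
0.08 [[0.498, -0.1581], [0.5015, -0.099]] [[0.5029, -0.159], [0.5028, -0.1007]]
0.09 [[0.5003, -0.1578], [0.5037, -0.1005]] [[0.5013, -0.1576], [0.5012, -0.0997]]
0.1 [[0.5026, -0.1576], [0.5059, -0.102]] [[0.4997, -0.1561], [0.4996, -0.0988]]
bl (array([497.7, -54.2]), array([97.6, 34.1]), 11.4)
(array([502.6, -23.9]), array([ 95.1, 115.2]), 87.3)
```

```bash
python3 -c "
from h import *;from plant import r
to(r.observe(),(.501,-.1573),-91.2,.077)"
python3 -m creep '[[0.27,[0.002,0.011,0.04],0],[0.27,[0,0,0.05],0],[0.27,[0,0,0.03],0],[0.27,[0,0,0],0],[0.27,[0,0,0],0]]'
python3 - <<'E'
from h import *;from plant import r
o=r.observe();to(o,(.501,-.1573),-91.2,.077);w=r.snapshot('wrist');cv2.imwrite('pics/w5.png',w['img'][120:440,100:540])
E
```

```text
shift [0.003  0.013  0.1785] tool y -91.4 turn -0.003
clock: 11.88
ee_pos: [0.5015, -0.1553, 0.1377]
ee_rot: [[1.0, -0.022, 0.002], [-0.022, -1.0, -0.001], [0.002, 0.0, -1.0]]
wrist_force: [0.3, -0.4, 1.3]
width: 0.0294
finger_force: 0.0
shift [-0.0005  0.0019  0.0607] tool y -91.3 turn -0.001
```

View pics/w5.png

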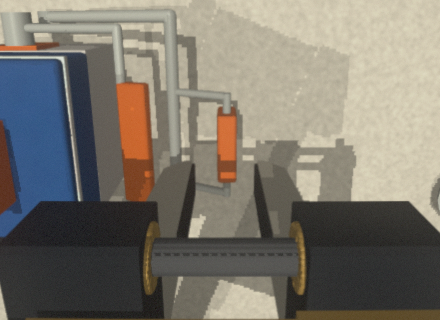

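The fingers straddle the tab: tip gap 195–255 px, tab at 218–237. Going down and closing.

```bash
python3 -m creep '[[0.27,[0,0.0015,0.02],0],[0.27,[0,0,0.025],0],[0.27,[0,0,0.012],0],[0.27,[0,0,0.003],0],[0.27,[0,0,0],0]]'
python3 -m creep '[[0,[0,0,0],0],[0,[0,0,0],0],[0,[0,0,0],0],[0,[0,0,0],0]]'
```

```text
clock: 12.55
ee_pos: [0.5012, -0.1575, 0.0771]
ee_rot: [[1.0, -0.023, 0.001], [-0.023, -1.0, -0.001], [0.001, 0.0, -1.0]]
wrist_force: [1.4, 0.3, -0.6]
width: 0.0251
finger_force: 0.0
clock: 13.05
ee_pos: [0.5008, -0.1572, 0.0763]
ee_rot: [[1.0, -0.023, 0.0], [-0.023, -1.0, -0.0], [0.0, -0.0, -1.0]]
wrist_force: [0.2, 1.6, 0.6]
width: 0.0114
finger_force: 30.0
```

```bash
python3 -m creep '[[0,[0,-0.008,-0.015],0],[0,[0,-0.012,-0.018],0],[0,[0,-0.017,-0.016],0],[0,[0,-0.020,-0.013],0],[0,[0,0,0],0]]'
python3 -m creep '[[0,[0,-0.006,-0.010],0],[0,[0,-0.006,-0.009],0],[0,[0,-0.006,-0.006],0],[0,[0,0,0],0],[0,[0,0,0],0]]'
python3 - <<'E'
from h import *;from plant import r
o=r.observe();w=r.snapshot('wrist');s=r.snapshot('scene')
a=w['img'][60:360,100:540];b=cv2.resize(s['img'][170:310,190:340],None,fx=2.14,fy=2.14,interpolation=cv2.INTER_CUBIC)[:300]
cv2.imwrite('pics/w6.png',np.hstack([a,cv2.copyMakeBorder(b,0,300-b.shape[0],0,0,0)]))
E
```

```text
clock: 13.68
ee_pos: [0.5027, -0.099, 0.1405]
ee_rot: [[1.0, -0.021, 0.002], [-0.021, -1.0, -0.001], [0.002, 0.001, -1.0]]
wrist_force: [-2.2, -4.4, 4.8]
width: 0.0122
finger_force: 30.0
clock: 14.3
ee_pos: [0.5019, -0.0819, 0.1624]
ee_rot: [[1.0, -0.023, -0.001], [-0.023, -1.0, 0.001], [-0.001, -0.001, -1.0]]
wrist_force: [2.6, 3.2, -7.6]
width: 0.0117
finger_force: 30.0
```

View pics/w6.png

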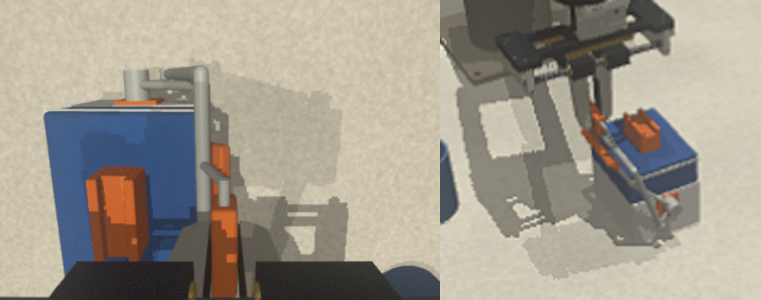

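The bail (bar at px 200) is standing up with the tab in the fingers. The pad (220,160) is now outside the bar and the keeper is at (118,215), so the lever is coming along.

```bash
python3 -m creep '[[0,[0,0,-0.003],0],[0,[0,0,0],0],[0,[0,0,0],0]]';python3 -m creep '[[0,[0,0,-0.002],0],[0,[0,0,0],0],[0,[0,0,0],0]]'
python3 - <<'E'
from h import *;from plant import r
o=r.observe();w=r.snapshot('wrist');ee=(o['ee_pos'],o['ee_rot'])
m=orange(w['img'])
for c in blobs(m,40):print(cv2.boundingRect(c),cv2.minAreaRect(c)[0])
g=cv2.inRange(hsv(w['img']),(0,0,90),(180,40,200))
E
```

```text
clock: 14.78
ee_pos: [0.5022, -0.0825, 0.1663]
ee_rot: [[1.0, -0.023, -0.0], [-0.023, -1.0, -0.0], [-0.0, 0.0, -1.0]]
wrist_force: [1.0, 1.8, -6.7]
width: 0.0119
finger_force: 30.0
clock: 15.15
ee_pos: [0.5023, -0.0824, 0.1683]
ee_rot: [[1.0, -0.023, 0.0], [-0.023, -1.0, -0.0], [0.0, 0.0, -1.0]]
wrist_force: [1.0, 1.0, -6.6]
width: 0.0117
finger_force: 30.0
(203, 232, 42, 86) (224.10365295410156, 274.93292236328125)
(311, 258, 27, 99) (324.0, 307.0)
(275, 207, 23, 81) (286.4879150390625, 246.67971801757812)
(190, 237, 12, 39) (195.4554443359375, 256.0544738769531)
(217, 161, 40, 3) (236.5, 162.0)
```

```bash
python3 -m creep '[[0,[0,0,-0.002],0],[0,[0,0,0],0],[0,[0,0,0],0]]';python3 -m creep '[[0,[0,0,-0.002],0],[0,[0,0,0],0],[0,[0,0,0],0]]'
```

```text
clock: 15.58
ee_pos: [0.5023, -0.0824, 0.1702]
ee_rot: [[1.0, -0.023, 0.0], [-0.023, -1.0, -0.0], [0.0, 0.0, -1.0]]
wrist_force: [0.8, 2.0, -6.1]
width: 0.012
finger_force: 30.0
clock: 15.95
ee_pos: [0.5023, -0.0824, 0.1723]
ee_rot: [[1.0, -0.023, 0.0], [-0.023, -1.0, -0.0], [0.0, 0.0, -1.0]]
wrist_force: [0.8, 1.7, -5.2]
width: 0.0117
finger_force: 30.0
```

```bash
python3 -m creep '[[0,[0,0,-0.0015],0],[0,[0,0,0],0],[0,[0,0,0],0]]';python3 -m creep '[[0,[0,0,-0.0015],0],[0,[0,0,0],0],[0,[0,0,0],0]]'
```

```text
clock: 16.32
ee_pos: [0.5022, -0.0822, 0.1734]
ee_rot: [[1.0, -0.023, -0.0], [-0.023, -1.0, 0.0], [-0.0, -0.0, -1.0]]
wrist_force: [0.8, 2.6, -8.3]
width: 0.0115
finger_force: 30.0
clock: 16.7
ee_pos: [0.5019, -0.0821, 0.1744]
ee_rot: [[1.0, -0.023, -0.001], [-0.023, -1.0, 0.001], [-0.001, -0.001, -1.0]]
wrist_force: [2.1, 3.5, -15.4]
width: 0.0118
finger_force: 30.0
```

```bash
python3 -m creep '[[0,[0,0,0.003],0],[0,[0,-0.0173,-0.0033],0],[0,[0,-0.014,-0.0012],0],[0,[0,-0.015,0],0],[0,[0,0,0],0]]'
```

```text
clock: 17.32
ee_pos: [0.5037, -0.0347, 0.1772]
ee_rot: [[1.0, -0.021, 0.001], [-0.021, -1.0, -0.0], [0.001, 0.0, -1.0]]
wrist_force: [-0.1, 0.3, -3.5]
width: 0.0118
finger_force: 30.0
```

```bash
python3 -m creep '[[0,[-0.001,-0.0085,0.0005],0],[0,[0,-0.008,0.001],0],[0,[0,-0.008,0.002],0],[0,[0,0,0],0],[0,[0,0,0],0]]'
```

```text
clock: 17.95
ee_pos: [0.5033, -0.0114, 0.1734]
ee_rot: [[1.0, -0.023, 0.001], [-0.023, -1.0, 0.0], [0.001, -0.0, -1.0]]
wrist_force: [1.9, -0.2, -1.1]
width: 0.0117
finger_force: 30.0
```

```bash
python3 -m creep '[[0,[0,0.0005,0.002],0],[0,[0,0.0005,0.002],0],[0,[0,0,0],0]]';python3 -m creep '[[0,[0,0.0005,0.002],0],[0,[0,0.0005,0.002],0],[0,[0,0,0],0]]'
python3 -m creep '[[0,[0,0.0003,0.001],0],[0,[0,0,0],0],[0,[0,0,0],0]]'
```

```text
clock: 18.32
ee_pos: [0.5037, -0.0128, 0.1704]
ee_rot: [[1.0, -0.024, 0.002], [-0.024, -1.0, -0.0], [0.002, -0.0, -1.0]]
wrist_force: [0.4, -0.0, 4.6]
width: 0.0115
finger_force: 30.0
clock: 18.7
ee_pos: [0.5037, -0.0137, 0.1666]
ee_rot: [[1.0, -0.024, 0.002], [-0.024, -1.0, -0.0], [0.002, -0.0, -1.0]]
wrist_force: [0.9, 0.0, 5.4]
width: 0.0121
finger_force: 30.0
clock: 19.08
ee_pos: [0.5038, -0.014, 0.1658]
ee_rot: [[1.0, -0.024, 0.003], [-0.024, -1.0, -0.0], [0.003, -0.0, -1.0]]
wrist_force: [-0.0, 1.5, 7.4]
width: 0.0119
finger_force: 30.0
```

```bash
python3 -m creep '[[0,[0,0.0003,0.001],0],[0,[0,0,0],0],[0,[0,0,0],0]]';python3 -m creep '[[0,[0,0,0.001],0],[0,[0,0,0],0],[0,[0,0,0],0]]'
```

```text
clock: 19.45
ee_pos: [0.5039, -0.0143, 0.165]
ee_rot: [[1.0, -0.023, 0.003], [-0.023, -1.0, -0.0], [0.003, 0.0, -1.0]]
wrist_force: [-0.9, 2.2, 7.8]
width: 0.0119
finger_force: 30.0
clock: 19.82
ee_pos: [0.5039, -0.0144, 0.1641]
ee_rot: [[1.0, -0.024, 0.003], [-0.024, -1.0, -0.0], [0.003, 0.0, -1.0]]
wrist_force: [-0.8, 1.0, 9.0]
width: 0.0118
finger_force: 30.0
```

```bash
python3 -m creep '[[0,[0,0,0.001],0],[0,[0,0,0],0],[0,[0,0,0],0]]'
python3 - <<'E'
from h import *;from plant import r;import pickle
o=r.observe();w=r.snapshot('wrist');s=r.snapshot('scene');ee=(o['ee_pos'],o['ee_rot']);pickle.dump((o,w,s),open('w7.pkl','wb'))
for c in blobs(orange(w['img']),40):print(cv2.boundingRect(c),cv2.contourArea(c),cv2.minAreaRect(c)[0])
# predicted pixels: pad centre for several lever angles, bar ends
T=np.array(w['hand_eye']);p,Q=ee
def px(P):
    c=(np.linalg.inv(T)@np.r_[Q.T@(np.array(P)-p),1])[:3]
    return cv2.projectPoints(c.reshape(1,3),np.zeros(3),np.zeros(3),w['mtx'],np.array(w['dist_coeffs']))[0].ravel().round()
for L in(.8,.94,1.1,1.3,1.45):
    a=L-.262;P=(.502,-.0198-.085*np.cos(a),.056+.085*np.sin(a))
    print(L,px(P),np.array(P).round(3))
for x in(.502,.53,.56):print('bar in groove',px((x,-.0198,.137)),'on lip out',px((x,-.0298,.145)),'in',px((x,-.0098,.145)))
# gray wire columns on image rows above keeper
im=w['img'];h=hsv(im)
for row in(170,190,210):print(row,[ (i,int(h[row,i,0]),int(h[row,i,1]),int(h[row,i,2])) for i in range(270,390,5)])
E
```

```text
clock: 20.2
ee_pos: [0.5041, -0.0144, 0.1636]
ee_rot: [[1.0, -0.023, 0.003], [-0.023, -1.0, -0.0], [0.003, 0.0, -1.0]]
wrist_force: [-1.5, 0.7, 13.1]
width: 0.0117
finger_force: 30.0
(419, 202, 36, 83) 2211.0 (436.337646484375, 243.69171142578125)
(312, 263, 26, 94) 2043.0 (324.5, 309.5)
(342, 236, 16, 47) 576.5 (349.5, 259.0)
(416, 285, 31, 36) 537.5 (430.88623046875, 302.86553955078125)
(312, 240, 6, 22) 79.5 (314.5, 250.5)
0.8 [441. 258.] [ 0.502 -0.093  0.1  ]
0.94 [435. 263.] [ 0.502 -0.086  0.109]
1.1 [425. 269.] [ 0.502 -0.077  0.119]
1.3 [406. 275.] [ 0.502 -0.063  0.129]
1.45 [388. 279.] [ 0.502 -0.052  0.135]
bar in groove [332. 282.] on lip out [351. 287.] in [314. 288.]
bar in groove [331. 234.] on lip out [351. 238.] in [313. 238.]
bar in groove [330. 178.] on lip out [351. 180.] in [311. 181.]
170 [(270, 21, 25, 163), (275, 20, 23, 165), (280, 19, 25, 163), (285, 22, 23, 166), (290, 21, 25, 161), (295, 21, 25, 164), (300, 22, 19, 149), (305, 22, 19, 148), (310, 20, 21, 148), (315, 18, 22, 148), (320, 23, 21, 149), (325, 16, 19, 149), (330, 27, 20, 143), (335, 32, 20, 16
[... 556 characters left out ...]
50, 108, 132, 118), (355, 107, 134, 118), (360, 108, 137, 117), (365, 108, 139, 117), (370, 109, 130, 118), (375, 108, 133, 117), (380, 109, 132, 114), (385, 108, 131, 117)]
210 [(270, 108, 121, 118), (275, 109, 122, 119), (280, 108, 131, 119), (285, 108, 129, 121), (290, 108, 134, 116), (295, 107, 140, 113), (300, 108, 133, 115), (305, 109, 129, 119), (310, 108, 132, 118), (315, 106, 136, 116), (320, 108, 135, 115), (325, 108, 132, 114), (330, 30, 16, 140), (335, 30, 17, 152), (340, 30, 15, 118), (345, 108, 140, 118), (350, 109, 140, 113), (355, 108, 147, 116), (360, 107, 142, 117), (365, 108, 133, 115), (370, 108, 147, 113), (375, 108, 137, 117), (380, 107, 143, 114), (385, 107, 138, 113)]
```

The bar sits at columns 328–343 between the lips (315 and 350), and the pad position gives a lever angle of about 0.94, so it is in the groove. Releasing.

```bash
python3 -m creep '[[0,[0,0,-0.002],0],[0.35,[0,0,0],0],[0.35,[0,0,0],0],[0.35,[0,0,-0.005],0],[0.35,[0,0,-0.03],0],[0.35,[0,0,-0.05],0],[0.35,[0,0,-0.01],0],[0.35,[0,0,0],0]]'
python3 - <<'E'
from h import *;from plant import r
o=r.observe();print(o['joint_pos']);to(o,(.502,-.090),-1.2,.25);w=r.snapshot('wrist')
for c in blobs(orange(w['img']),40):print(cv2.boundingRect(c),cv2.contourArea(c),cv2.minAreaRect(c)[0])
E
```

```text
clock: 21.3
ee_pos: [0.5033, -0.0142, 0.2588]
ee_rot: [[1.0, -0.023, 0.002], [-0.023, -1.0, -0.0], [0.002, 0.0, -1.0]]
wrist_force: [0.2, 0.4, 0.0]
width: 0.0325
finger_force: 0.0
[-1.30012200e-01 -1.48271869e-01  1.69248033e+00 -2.73105793e-05
  1.59581652e+00  1.46400042e+00]
shift [0.0004 0.0758 0.0088] tool y -91.3 turn 1.569
(393, 183, 24, 84) 1517.5 (403.718994140625, 224.27761840820312)
(316, 221, 17, 56) 765.5 (324.0, 248.5)
(337, 204, 11, 61) 494.5 (342.0, 234.0)
```

```bash
python3 -m creep '[[0,[0,0.035,0],0],[0,[0,0.040,0],-0.17],[0,[0,0,0],-0.175],[0,[0,0,0],-0.175],[0,[0,0,0],-0.175],[0,[0,0,0],-0.175],[0,[0,0,0],-0.175],[0,[0,0,0],-0.175]]'
python3 -m creep '[[0,[0,0,0],-0.175],[0,[0,0,0],-0.174],[0,[0,0,0],0]]'
python3 - <<'E'
from h import *;from plant import r;import pickle
o=r.observe();print(o['joint_pos']);to(o,(.502,-.089),-1.2,.15);w=r.snapshot('wrist');s=r.snapshot('scene');t=r.snapshot('top');pickle.dump((o,w,s,t),open('w8.pkl','wb'))
for n,i in(('w',w),('t',t),('s',s)):
  for c in blobs(orange(i['img']),40):
    x,y=cv2.minAreaRect(c)[0]
    if n=='w' or (n=='t' and x<420) or (n=='s' and 200<x<330):print(n,cv2.boundingRect(c),cv2.contourArea(c),(round(x),round(y)))
E
```

```text
clock: 22.35
ee_pos: [0.5001, -0.0888, 0.2557]
ee_rot: [[0.36, 0.933, -0.004], [0.933, -0.36, 0.001], [-0.0, -0.004, -1.0]]
wrist_force: [-0.3, 0.4, -0.6]
width: 0.0004
finger_force: 0.0
clock: 22.72
ee_pos: [0.5002, -0.0888, 0.2561]
ee_rot: [[0.026, 1.0, -0.003], [1.0, -0.026, 0.001], [0.001, -0.003, -1.0]]
wrist_force: [-0.3, -0.4, -0.1]
width: 0.0008
finger_force: 0.0
[-2.76682186e-01 -1.29946630e-01  1.68078821e+00 -6.56562537e-06
  1.59403821e+00 -2.50640855e-01]
shift [-0.0002  0.0021  0.1061] tool y -1.5 turn -0.005
w (292, 130, 67, 20) 1157.5 (325, 140)
w (293, 154, 64, 11) 553.0 (324, 159)
w (350, 213, 21, 20) 311.5 (360, 222)
w (283, 212, 48, 6) 131.0 (307, 215)
w (287, 225, 30, 5) 73.5 (302, 227)
```

```bash
python3 - <<'E'
from h import *;import pickle
o,w,s,t=pickle.load(open('w8.pkl','rb'));ee=(o['ee_pos'],o['ee_rot'])
for z in(.10,.109,.115):print(plane(w,[(327,213),(327,222),(327,232)],z,ee).round(4)[:,:2].tolist())
E
python3 -m creep '[[0,[0,0.002,0.03],-0.005],[0,[0,0,0.05],0],[0,[0,0,0.04],0],[0,[0,0,0.01],0],[0,[0,0,0],0]]'
```

```text
[[0.5028, -0.0792], [0.5026, -0.0874], [0.5024, -0.0968]]
[[0.5028, -0.0773], [0.5026, -0.0853], [0.5024, -0.0944]]
[[0.5028, -0.076], [0.5026, -0.0839], [0.5024, -0.0928]]
clock: 23.5
ee_pos: [0.5031, -0.0891, 0.1284]
ee_rot: [[0.021, 1.0, -0.001], [1.0, -0.021, 0.0], [0.0, -0.001, -1.0]]
wrist_force: [1.1, 0.0, 0.3]
width: 0.0005
finger_force: 0.0
```

```bash
python3 -m creep '[[0,[0.008,0,0.006],0],[0,[0,0,0.008],0],[0,[-0.003,0,0.007],0],[0,[-0.004,0,0.008],0],[0,[-0.003,0,0.008],0],[0,[-0.003,0,0.008],0],[0,[0,0,0],0]]'
```

```text
clock: 24.38
ee_pos: [0.5022, -0.0941, 0.082]
ee_rot: [[0.021, 1.0, -0.002], [1.0, -0.021, 0.001], [0.001, -0.002, -1.0]]
wrist_force: [0.9, -0.6, 0.2]
width: 0.0003
finger_force: 0.0
```

```bash
python3 -m creep '[[0,[-0.003,0,0.007],0],[0,[-0.003,0,0.007],0],[0,[-0.002,0,0.006],0],[0,[-0.001,0,0.006],0],[0,[0,0,0],0]]'
python3 -m creep '[[0,[-0.001,0,0.006],0],[0,[-0.001,0,0.006],0],[0,[-0.001,0,0.004],0],[0,[0,0,0],0],[0,[0,0,0],0]]'
```

```text
clock: 25.0
ee_pos: [0.5023, -0.1033, 0.0563]
ee_rot: [[0.02, 1.0, -0.001], [1.0, -0.02, 0.0], [-0.0, -0.001, -1.0]]
wrist_force: [-0.7, -0.3, -0.2]
width: 0.0005
finger_force: 0.0
clock: 25.62
ee_pos: [0.5028, -0.1062, 0.0412]
ee_rot: [[0.02, 1.0, -0.0], [1.0, -0.02, -0.0], [-0.0, -0.0, -1.0]]
wrist_force: [1.0, -0.1, -0.1]
width: 0.0004
finger_force: 0.0
```

```bash
python3 -m creep '[[0,[0,0,0.004],0],[0,[0,0,0.002],0],[0,[0,0,0],0],[0,[0,0,0],0]]'
python3 -m creep '[[0,[0,0,0.002],0],[0,[0,0,0.001],0],[0,[0,0,0],0],[0,[0,0,0],0]]'
```

```text
clock: 26.12
ee_pos: [0.5038, -0.1063, 0.038]
ee_rot: [[0.02, 1.0, 0.002], [1.0, -0.02, -0.0], [-0.0, 0.002, -1.0]]
wrist_force: [-10.9, 3.2, 26.1]
width: 0.0
finger_force: 12.0
clock: 26.62
ee_pos: [0.5041, -0.1063, 0.0373]
ee_rot: [[0.019, 1.0, 0.002], [1.0, -0.019, -0.0], [-0.0, 0.002, -1.0]]
wrist_force: [-20.8, 7.9, 47.9]
width: 0.0003
finger_force: 22.2
```

```bash
python3 -m creep '[[0,[0,0,-0.006],0],[0,[0,0,-0.04],0],[0,[0,0,-0.06],0],[0,[0,0,-0.06],0],[0,[0,0,-0.04],0],[0,[0,0,0],0]]'
python3 - <<'E'
from h import *;from plant import r;import pickle
o=r.observe();w=r.snapshot('wrist');s=r.snapshot('scene');t=r.snapshot('top');pickle.dump((o,w,s,t),open('w9.pkl','wb'));ee=(o['ee_pos'],o['ee_rot'])
T=np.array(w['hand_eye']);p,Q=ee
def proj(P,c):
    P=np.array(P,float).reshape(-1,3)
    if c is w: C=np.c_[(P-p)@Q,np.ones(len(P))]@np.linalg.inv(T).T;C=C[:,:3]
    else: C=P@c['R'].T+c['t']
    return cv2.projectPoints(C,np.zeros(3),np.zeros(3),c['mtx'],np.array(c['dist_coeffs']))[0][:,0].round().tolist()
for L in(0,.15,.31,.6,.94):
    a=L-.262;P=[(x,-.0198-q*np.cos(a),.056+q*np.sin(a)) for x in(.462,.542) for q in(.075,.095)]
    print(L,'w',proj(P,w),'s',proj(P,s),'t',proj(P,t))
for n,i in(('w',w),('t',t),('s',s)):
  for c in blobs(cv2.inRange(hsv(i['img']),(2,110,70),(16,255,255))>0,10):
    x,y=cv2.minAreaRect(c)[0]
    if n=='w' or (n=='t' and 300<x<420) or (n=='s' and 200<x<330):print(n,cv2.boundingRect(c),cv2.contourArea(c),(round(x),round(y)))
E
```

```text
clock: 27.38
ee_pos: [0.5051, -0.1068, 0.2427]
ee_rot: [[0.02, 1.0, 0.008], [1.0, -0.02, -0.002], [-0.002, 0.008, -1.0]]
wrist_force: [0.4, 0.9, -0.1]
width: 0.0004
finger_force: 0.0Traceback (most recent call last):
  File "<stdin>", line 11, in <module>
  File "<stdin>", line 8, in proj
cv2.error: OpenCV(4.12.0) /io/opencv/modules/calib3d/src/calibration_base.cpp:1490: error: (-215:Assertion failed) npoints >= 0 && (depth == CV_32F || depth == CV_64F) in function 'projectPoints'
```

```bash
python3 - <<'E'
from h import *;import pickle
o,w,s,t=pickle.load(open('w9.pkl','rb'));ee=(o['ee_pos'],o['ee_rot'])
T=np.array(w['hand_eye']);p,Q=ee
def proj(P,c):
    P=np.array(P,float).reshape(-1,3)
    if c is w: C=(np.c_[(P-p)@Q,np.ones(len(P))]@np.linalg.inv(T).T)[:,:3]
    else: C=P@np.array(c['R']).T+np.array(c['t'])
    return cv2.projectPoints(np.ascontiguousarray(C).reshape(-1,1,3),np.zeros(3),np.zeros(3),c['mtx'],np.array(c['dist_coeffs']))[0][:,0].round().tolist()
for L in(0,.15,.31,.6,.94):
    a=L-.262;P=[(x,-.0198-q*np.cos(a),.056+q*np.sin(a)) for x in(.462,.542) for q in(.075,.095)]
    print(L,'w',proj(P,w),'s',proj(P,s),'t',proj(P,t))
print('bar hooked w',proj([(.43,-.0198,.137),(.57,-.0198,.137)],w),'keeper lips top',proj([(.502,-.0098,.141),(.502,-.0298,.141)],w))
for n,i in(('w',w),('t',t),('s',s)):
  for c in blobs(cv2.inRange(hsv(i['img']),(2,110,70),(16,255,255))>0,10):
    x,y=cv2.minAreaRect(c)[0]
    if n=='w' or (n=='t' and 300<x<420) or (n=='s' and 200<x<330):print(n,cv2.boundingRect(c),cv2.contourArea(c),(round(x),round(y)))
h=hsv(w['img'])
for col in(265,365,380,395):print(col,[(y,*h[y,col].tolist()) for y in range(110,230,6)])
E
```

```text
0 w [[280.0, 199.0], [281.0, 216.0], [358.0, 197.0], [357.0, 214.0]] s [[254.0, 257.0], [248.0, 261.0], [268.0, 274.0], [261.0, 278.0]] t [[366.0, 284.0], [374.0, 284.0], [364.0, 251.0], [372.0, 251.0]]
0.15 w [[279.0, 203.0], [280.0, 222.0], [359.0, 201.0], [359.0, 220.0]] s [[253.0, 254.0], [247.0, 257.0], [267.0, 271.0], [260.0, 274.0]] t [[367.0, 284.0], [375.0, 283.0], [365.0, 250.0], [373.0, 250.0]]
0.31 w [[278.0, 205.0], [279.0, 226.0], [360.0, 204.0], [360.0, 224.0]] s [[253.0, 251.0], [246.0, 253.0], [266.0, 268.0], [259.0, 270.0]] t [[368.0, 283.0], [376.0, 283.0], [366.0, 249.0], [374.0, 249.0]]
0.6 w [[275.0, 205.0], [275.0, 227.0], [363.0, 203.0], [363.0, 225.0]] s [[254.0, 244.0], [247.0, 245.0], [267.0, 261.0], [260.0, 261.0]] t [[367.0, 282.0], [375.0, 281.0], [365.0, 247.0], [373.0, 246.0]]
0.94 w [[271.0, 196.0], [270.0, 217.0], [366.0, 194.0], [367.0, 215.0]] s [[257.0, 236.0], [252.0, 234.0], [271.0, 252.0], [265.0, 251.0]] t [[362.0, 281.0], [369.0, 280.0], [360.0, 246.0], [367.0, 244.0]]
bar hooked w [[214.0, 122.0], [412.0, 118.0]] keeper lips top [[315.0, 104
[... 1370 characters left out ...]
), (146, 108, 134, 143), (152, 108, 131, 142), (158, 108, 128, 143), (164, 108, 128, 139), (170, 109, 125, 145), (176, 108, 123, 135), (182, 109, 54, 103), (188, 24, 37, 174), (194, 23, 37, 174), (200, 28, 20, 164), (206, 23, 37, 177), (212, 23, 38, 169), (218, 22, 41, 182), (224, 22, 36, 175)]
395 [(110, 30, 24, 116), (116, 24, 22, 160), (122, 32, 22, 165), (128, 33, 19, 164), (134, 33, 21, 148), (140, 30, 20, 170), (146, 32, 21, 173), (152, 30, 19, 171), (158, 28, 24, 168), (164, 23, 31, 182), (170, 23, 35, 180), (176, 26, 35, 195), (182, 21, 38, 176), (188, 22, 37, 179), (194, 23, 39, 178), (200, 22, 39, 176), (206, 22, 39, 177), (212, 23, 39, 183), (218, 21, 40, 179), (224, 21, 41, 179)]
```

```bash
python3 - <<'E'
from h import *;import pickle
o,w,s,t=pickle.load(open('w9.pkl','rb'));ee=(o['ee_pos'],o['ee_rot'])
P=lambda px,z:plane(w,px,z,ee).round(4)[:,:2].tolist()
h=hsv(w['img'])
for col in(285,316,348):print(col,[(y,*h[y,col].tolist()) for y in range(94,148,2)])
# blue top extents at cols 265,380; bar edges
for col in(230,255,375,385):
    g=[(y) for y in range(60,180) if h[y,col,1]<40]; b=[y for y in range(40,200) if 100<h[y,col,0]<116 and h[y,col,1]>90]
    print(col,'grey',g[:1],g[-1:],len(g),'blue',b[0],b[-1])
print('bar z.137 at rows 120,131:',P([(380,120),(380,131)],.137))
print('blob edges z.141',P([(316,102),(316,120),(316,122),(316,142)],.141),'z.182',P([(316,102),(316,120),(316,122),(316,142)],.182))
print('cam',ray(w,(1,1),ee)[0])
E
```

```text
285 [(94, 107, 137, 141), (96, 108, 131, 140), (98, 108, 134, 143), (100, 110, 112, 130), (102, 10, 168, 197), (104, 13, 175, 213), (106, 12, 178, 212), (108, 12, 179, 211), (110, 9, 165, 145), (112, 13, 174, 208), (114, 14, 176, 212), (116, 13, 175, 211), (118, 13, 172, 212), (120, 13, 83, 144), (122, 10, 170, 185), (124, 12, 179, 211), (126, 13, 175, 214), (128, 13, 176, 213), (130, 12, 180, 212), (132, 12, 179, 214), (134, 12, 181, 214), (136, 12, 180, 214), (138, 12, 186, 213), (140, 11, 186, 192), (142, 173, 60, 93), (144, 110, 101, 96), (146, 110, 114, 92)]
316 [(94, 110, 128, 138), (96, 108, 131, 142), (98, 109, 130, 139), (100, 110, 115, 137), (102, 10, 164, 197), (104, 13, 171, 213), (106, 13, 172, 214), (108, 13, 174, 213), (110, 11, 176, 172), (112, 13, 170, 207), (114, 13, 174, 213), (116, 13, 171, 213), (118, 14, 169, 211), (120, 15, 87, 146), (122, 10, 173, 186), (124, 12, 177, 210), (126, 13, 174, 214), (128, 14, 175, 213), (130, 13, 178, 211), (132, 13, 179, 211), (134, 13, 177, 213), (136, 13, 177, 212), (138, 12, 179, 212), (140, 10, 179, 189), (142, 171, 58, 93), (144, 112, 103, 94), (146, 111, 105, 95)]
348 [(94, 108, 130, 143), (96, 108, 133, 140), (98, 109, 133, 142), (100, 109, 127, 143), (102, 10, 132, 159), (104, 14, 169, 213), (106, 14, 168, 213), (108, 14, 168, 212), (110, 10, 171, 182), (112, 12, 166, 180), (114, 14, 165, 213), (116, 14, 167, 212), (118, 14, 170, 209), (120, 14, 80, 146), (122, 10, 172, 188), (124, 13, 174, 213), (126, 14, 168, 212), (128, 14, 169, 213), (130, 14, 175, 208), (132, 14, 171, 213), (134, 14, 170, 215), (136, 14, 170, 214), (138, 13, 170, 214), (140, 10, 180, 196), (142, 143, 48, 96), (144, 109, 128, 131), (146, 108, 133, 140)]Traceback (most recent call last):
  File "<stdin>", line 9, in <module>
IndexError: list index out of range
```

The lever pad matches the fully shut pose in both the wrist and scene views. The bar lies at rows 120–131, inside the groove (110–129, against its outer lip), and the arm is clear. Handing in.

```bash
python3 -c "
from plant import r
print(r.sign_off())"
```

```text
the job is handed in; nothing more can be done
None
```

The lunch box is packed and handed in at about 27 s: the upper tier is seated in the rim, the bail bar lies in the keeper's groove, and the lever is pressed fully shut; the last press read 48 N at the wrist, and the robot has not reported a verdict.

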